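# Check a frame's squareness by its two diagonals and true it up

## Task

Check the wooden frame in the jig for squareness. Using only the rules' black knobs, bring first the left slide and then the right slide gently up to its frame corner and press it there at the usual measuring force of about 5 N for about a second, without shifting the frame; compare the two diagonals, and if they differ press the slide of the longer one further in until the frame is square. Finish with both slides touching their corners and showing the same reading, hands off, and the other gauges undisturbed.

Things in the scene. Friction and masses are not known exactly. Their poses are not given: they have to be found in the camera images.
- jig: fixed blue plate 310 x 310 x 15 mm, origin centre of its underside. On it a frame of 160 mm side (pin to pin), top 38 mm above the counter, round corner pins up to 43 mm; the true square is centred on the origin. The steel far rail (jig x +80 mm) is fixed, the near bar (x -80 mm) shifts along y, racking the frame up to 15 mm. Two ruled steel rules lie crossed under it along the diagonals, their slides at the near ends.
- frame_bar: near wooden bar of the frame, 160 mm long along the jig's y, a round pin at each end; origin midway between the pins, at counter height. It shifts only along the jig's y, with friction: pressed on a pin along the diagonal with under 6 N it stays still, from about 8 N it yields; pushing it by a knob takes about 10 to 15 N (the other slide is pushed back with it). It stays where it is left.
- slide_left: left slide, 45 mm long, with a steel jaw plate at its front (36 mm wide, 20 to 40 mm above the counter) and a knob; origin in the middle of its flat measuring face (at counter height), x axis = the way the slide travels inwards, i.e. along the diagonal from the near left corner to the far right one (the jig's x axis turned by -45 degrees). The face touches the near left pin of the frame.
- slide_right: the same on the right slide: x axis = inwards along the diagonal from the near right corner to the far left one (the jig's x axis turned by +45 degrees). The face touches the near right pin.
- reading_left (a joint): left slide: travel in m inwards along its rule from its outer stop (0 fully out, 0.045 fully in), same zero and scale on both rules. With the jaw touching, the diagonal between pin centres is 251.1 mm minus this: less travel = longer diagonal; square = 0.0249 on both. Stays where left (friction about 2 N, so 5 N at the jaw is 7 N at the knob); moved in or out by its knob. Starts at 0 to 0.008.
- reading_right (a joint): right slide: travel in m inwards along its rule from its outer stop (0 fully out, 0.045 fully in), same zero and scale on both rules. With the jaw touching, the diagonal between pin centres is 251.1 mm minus this: less travel = longer diagonal; square = 0.0249 on both. Stays where left (friction about 2 N, so 5 N at the jaw is 7 N at the knob); moved in or out by its knob. Starts at 0 to 0.008.
- knob_left (a point): centre of the black bakelite knob (26 mm diameter, from 36 to 72 mm above the counter; widest from 47 to 66 mm) on the left slide; this point is 57 mm above the counter, on the line of its rule and 25 mm behind the jaw's measuring face. Left means the jig's +y side. Behind it (outwards) at least 25 mm are free for a finger down to 20 mm above the counter.
- knob_right (a point): centre of the black bakelite knob (26 mm diameter, from 36 to 72 mm above the counter; widest from 47 to 66 mm) on the right slide; this point is 57 mm above the counter, on the line of its rule and 25 mm behind the jaw's measuring face. Right means the jig's -y side. Behind it (outwards) at least 25 mm are free for a finger down to 20 mm above the counter.
- near_left (a point): top centre (43 mm high) of the frame's near left corner pin, 20 mm diameter; the gap between pin and jaw is 6 to 36 mm at the start.
- near_right (a point): top centre of the frame's near right corner pin, 20 mm diameter, likewise.
- far_left (a point): top centre of the frame's far left corner pin (fixed). The diagonals are near_left to far_right and near_right to far_left, both 226.3 mm when square.
- far_right (a point): top centre of the frame's far right corner pin (fixed).
- disc_a: loose brass setting disc, 32 mm diameter, 14 mm thick, lying on the jig plate inside the frame; origin centre of underside. Leave it alone.
- disc_b: loose brass setting disc, 44 mm diameter, 16 mm thick, on the counter left of the jig; origin centre of underside. Leave it alone.
- ring_gauge: loose dull green thread ring gauge, 68 mm diameter, 22 mm high, left of the jig; origin centre of underside. Leave it alone.
- snap_gauge: loose nickel-plated snap gauge (flat C, 76 x 90 x 12 mm), right of the jig; origin under its middle. Leave it alone.
- bakelite_handle: loose black bakelite knob handle standing upright, 36 mm diameter, 66 mm high, right of the jig; origin centre of underside. Leave it alone.

How it is judged:
By the outcome, as a careful person would: the job done as asked, in the order asked, and still so for the second after the job is handed in, with the robot touching nothing.
It also fails if it takes over 64 s, if anything falls off the work surface, if the arm or the gripper's body presses on something with over 40 N, if the wrist force passes 120 N, or if a joint passes its speed limit or range.

## Robot

A 6-joint arm with a two-finger parallel gripper is mounted at the origin on the work surface. World frame = base frame: x ahead of the robot, y to its left, z up, the work surface at z = 0. Lengths are in m, angles in degrees, forces in N, time in s.
With the tool pointing down it reaches from about 0.375 to 0.975 m from the base axis. Payload 3.8 kg.
Tool frame: the origin (TCP) lies at the very end of the fingers, on their centre line; the grasp point (between the pads) lies 19 mm behind it (robot.grasp_offset is the z of the grasp point in the tool frame, in m); z points along the fingers, x is the direction in which the jaws open and shut, and the axes are right-handed (so a half turn about z gives the same grasp; the last joint's range is limited). The gripper opens to 85 mm and grips with 20 to 120 N. Pads are 22 mm wide; open, the fingers measure 114 mm over their backs; the gripper's body (76 mm by 85 mm) begins 54 mm behind the grasp point. The pads swing forward as they close: fully open they stand 13 mm farther back than shut.
Start: joints at [-65.483, 15.12, 91.902, -0, 72.978, -2.114], TCP at [0.303, -0.603, 0.231] pointing down, gripper open.
Joint ranges: [-150.88, 150.88], [-54.13, 125.18], [17.81, 147.31], [-75.09, 255.09], [0, 152.58], [-146.25, 146.25]. Speed limits (degrees/s): [147.25, 147.25, 180, 180, 180, 180].

## Interface

Orientations are given as [roll, pitch, yaw] about the fixed x, y, z axes, in that order (R = Rz(yaw) Ry(pitch) Rx(roll)).
In Python, from station import robot gives the robot as it stands. The module is installed in compiled form; this text tells all that it offers.
- The arm moves only by the tool servo_tool, never from a script. Its argument "plan" is one flat list of numbers, 7 for each row, row after row: the closure, from -1 (fully open) to 1 (shut), then the shift along the tool's x, y, z in cm, then the turn, a rotation vector about the tool's x, y, z in rad. In form: [hand, dx, dy, dz, ax, ay, az, hand, dx, dy, dz, ax, ay, az, ...]. A call has 1 to 20 rows; each row shifts and turns the commanded pose from where the row before left it, along the tool's axes as they then stand; what a row does not reach is not made up. A row lasts 1/8 s, in which the tool goes at most 62.5 mm and 10.7 degrees, less where a joint would pass 70% of its speed; a pose out of reach is approached as far as the arm can. A call is refused whole if a number of a shift passes 6.25 or a number of a turn 0.188, either way. A call with a gripper value outside its range is refused whole. The fingers move at their own pace and stop on an object; "squeeze" is the grip in N (left out, the last holds). Time passes only in rows, so rows that do not move let the fingers close. It gives the time, the measured TCP pose, the force and the opening at its end, in the units of the state.
- robot.read_state(): the state, without advancing time (a new reading comes with each control period).
- robot.grab_frame(name): name is "side" or "top" or "wrist"; returns a dict with "frame" (384x512x3 uint8, red, green, blue), "range_z" (384x512 float32, m along the optical axis (not along the pixel's ray), 0 where there is no reading), "mtx" (3x3 intrinsics, pixels), "dist_coeffs" ([k1, k2, p1, p2, k3] as OpenCV has them; the pictures are not rectified), "camera_from_world" (4x4, takes a point from world to camera coordinates); the wrist camera has in their place "mount" (4x4, takes a point from camera to tool coordinates, whose origin is the TCP and whose axes are the tool frame's). Camera axes: x right, y down, z forward; pixel columns grow to the right and rows downward; lengths in m; the calibration is good to about 2 mm. A picture is of the moment at which its call begins: read the wrist's pose just before it.
- robot.job_done(): hands the job in, once; it reports no verdict.
Trained networks look in a picture, given as the dict that the camera call returned (one of the last four; its "shot" number tells which), for a name from the list of things; names that differ only in an ending like _2 or _b are one class to them, and where a whole thing is asked for, a point or a joint stands for the part that bears it (a point fixed in the world has none). Each returns a list of dicts, best first, with "p" (0 to 1); they miss things now and then, are a little off and sometimes report something else, mostly with a low value. They report only what shows in the picture. A call takes as long as a camera call.
- robot.silhouettes(name, picture): "region" (384x512 bool, what is visible of it) and "centre" ([row, column] in pixels, amid what is visible of it).
The state is a dict: "clock": time; "joint_pos": joint angles; "dq": joint speeds; "effort": joint torques, N m; "tool_pos": TCP position; "eef_rot": TCP orientation; "wrist_force": force on the tool from outside, world axes, zero at the start; "torque": the same for the moment, N m; "finger_gap": finger opening in m.
Only numpy, scipy, OpenCV 4.12 (cv2) and the standard library are available. Lean on these libraries where they do the work, as an engineer would, in place of code of your own. Each camera call takes 0.05 s, during which the arm holds its last target.

## Working session

There is one attempt and no reset: what is moved stays moved. The work goes in short steps, Python scripts to look and compute and a tool call to move; the robot and the scene stay as the last step left them, time stands still between calls to the robot, and variables do not carry over. Pictures are saved under pics/ and viewed, and the job is handed in when it is done.

Besides the shell and the picture viewer there is one more tool, called after "Request:" in YAML: its name, and indented under it one key for each argument. servo_tool: Moves the arm, as the interface text tells. Its arguments: {"type":"object","properties":{"plan":{"type":"array"},"squeeze":{"type":"number"}},"required":["plan"]}

```bash
mkdir -p pics; ls
python3 - <<'E'
from station import robot
import cv2,numpy as np,pickle
s=robot.read_state(); print(s)
for n in ["top","side"]:
    p=robot.grab_frame(n); cv2.imwrite(f"pics/{n}0.png",cv2.cvtColor(p["frame"],cv2.COLOR_RGB2BGR)); pickle.dump(p,open(f"{n}0.pkl","wb"))
    print(n,p["mtx"],p["dist_coeffs"],p["camera_from_world"])
    for o in ["jig","slide_left","slide_right","knob_left","knob_right","frame_bar","near_left","near_right"]:
        try:
            r=robot.silhouettes(o,p); print(o,[(round(q["p"],2),np.round(q["centre"],1),q["region"].sum()) for q in r[:3]])
        except Exception as e: print(o,e)
E
```

```text
pics
{'clock': 0.0, 'joint_pos': array([-6.54831420e+01,  1.51679739e+01,  9.19808830e+01,  1.43978629e-03,
        7.29763895e+01, -2.11540840e+00]), 'dq': array([-0.00318612, -0.07843494, -0.08636295, -0.01036286, -0.04824237,
       -0.01261143]), 'effort': array([ 2.24938030e-04, -5.15109730e+01, -3.67316937e+01,  6.54136738e-05,
        1.28082640e-02,  1.45983552e-05]), 'tool_pos': array([ 0.30227145, -0.60273155,  0.22997944]), 'eef_rot': array([-1.79994002e+02,  1.25110215e-01, -6.33681500e+01]), 'wrist_force': array([-0.02235801,  0.0582525 , -0.10980279]), 'torque': array([0.01088055, 0.0160855 , 0.00563137]), 'finger_gap': 0.08551941586426648}
top [[411.11135767   0.         254.51521388]
 [  0.         411.11135767 187.75461761]
 [  0.           0.           1.        ]] [-0.03655196  0.          0.          0.          0.        ] [[ 0.00730948 -0.99982123  0.01743796 -0.01861678]
 [-0.98362427 -0.01032933 -0.17993498  0.57535312]
 [ 0.18008293 -0.01583717 -0.98352393  1.00567815]
 [ 0.          0.          0.          1.        ]]
jig [(0.67, array([185.9, 237.1]), np.i
[... 662 characters left out ...]
 [-0.09099309  0.58301892 -0.80734701  0.09873168]
 [ 0.09742119 -0.80161018 -0.58985611  1.18686764]
 [ 0.          0.          0.          1.        ]]
jig [(0.92, array([210. , 248.7]), np.int64(8303))]
slide_left [(0.8, array([224. , 292.4]), np.int64(317))]
slide_right [(0.64, array([174.4, 288.6]), np.int64(252))]
knob_left [(0.63, array([223.6, 294.9]), np.int64(289)), (0.17, array([208.4, 247.2]), np.int64(8402))]
knob_right [(0.72, array([172.7, 286.6]), np.int64(250))]
frame_bar [(0.61, array([197.2, 280.2]), np.int64(325))]
near_left [(0.76, array([197.2, 277.1]), np.int64(223)), (0.64, array([175.1, 291.1]), np.int64(210))]
near_right [(0.6, array([197.7, 276.1]), np.int64(312))]
```

Run:
```python
import cv2
a=cv2.imread("pics/top0.png"); cv2.imwrite("pics/top0z.png",cv2.resize(a[105:265,150:340],None,fx=3.9,fy=3.7,interpolation=cv2.INTER_CUBIC)[:600,:800])
a=cv2.imread("pics/side0.png"); cv2.imwrite("pics/side0z.png",cv2.resize(a[130:280,150:350],None,fx=4,fy=4,interpolation=cv2.INTER_CUBIC)[:600,:800])
```

```text
(no output)
```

View pics/top0.png

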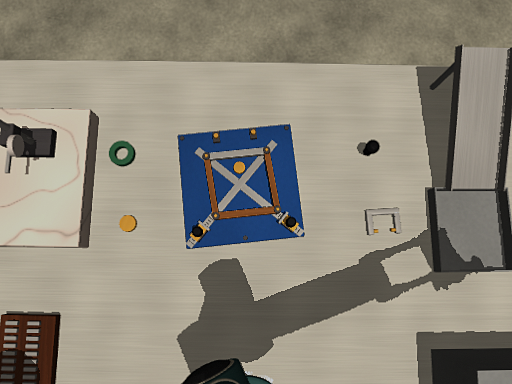

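View pics/top0z.png

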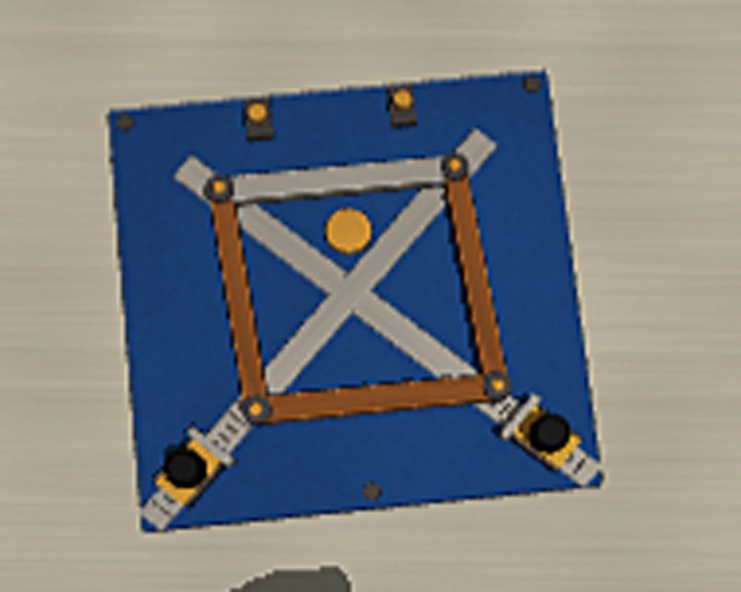

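View pics/side0z.png

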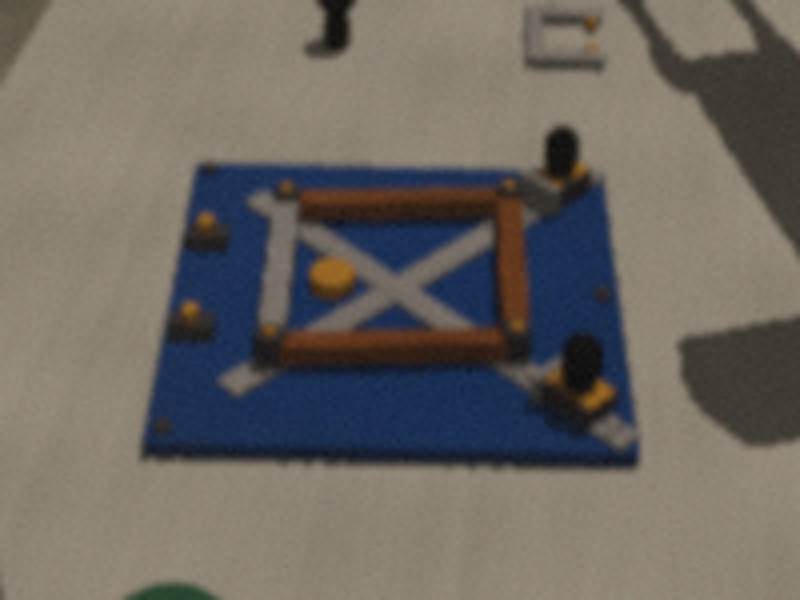

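```bash
cat > h.py <<'E'
import numpy as np,cv2
from scipy.spatial.transform import Rotation as R
def ray(p,uv,c2w):
    uv=np.array(uv,float).reshape(-1,1,2)
    n=cv2.undistortPoints(uv,p["mtx"],p["dist_coeffs"]).reshape(-1,2)
    d=np.c_[n,np.ones(len(n))]@c2w[:3,:3].T
    return c2w[:3,3],d
def atz(p,uv,z,c2w):
    o,d=ray(p,uv,c2w); z=np.broadcast_to(z,(len(d),)); return o+d*((z-o[2])/d[:,2])[:,None]
def tool_T(s):
    T=np.eye(4); T[:3,:3]=R.from_euler("xyz",s["eef_rot"],degrees=True).as_matrix(); T[:3,3]=s["tool_pos"]; return T
def proj(p,P,c2w):
    w2c=np.linalg.inv(c2w); rv,_=cv2.Rodrigues(w2c[:3,:3])
    return cv2.projectPoints(np.array(P,float).reshape(-1,1,3),rv,w2c[:3,3],p["mtx"],p["dist_coeffs"])[0].reshape(-1,2)
E
python3 - <<'E'
import pickle,numpy as np
from h import *
p=pickle.load(open("top0.pkl","rb")); c2w=np.linalg.inv(p["camera_from_world"])
z=lambda u,v:(150+u/3.9,105+v/3.7)
pins=atz(p,[z(256,408),z(497,384),z(219,188),z(455,165)],0.043,c2w)
cor=atz(p,[z(108,110),z(546,70),z(603,487),z(143,531)],0.015,c2w)
kn=atz(p,[z(186,466),z(549,432)],0.072,c2w)
print("nl nr fl fr\n",pins.round(4)); print("corners fl fr nr nl\n",cor.round(4),cor.mean(0)); print("knobs\n",kn.round(4))
print([np.linalg.norm(pins[a]-pins[b]) for a,b in [(0,3),(1,2),(2,3),(0,1)]])
d=pins[3]-pins[2]; print(np.degrees(np.arctan2(d[0],-d[1])), [np.degrees(np.arctan2(*( (cor[b]-cor[a])[:2]*[1,-1]))) for a,b in[(0,1),(3,2)]])
from station import robot
q=robot.grab_frame("wrist"); print(q["mtx"],q["mount"],q["dist_coeffs"])
E
```

```text
nl nr fl fr
 [[ 0.5045  0.0854  0.043 ]
 [ 0.5228 -0.0731  0.043 ]
 [ 0.6613  0.1142  0.043 ]
 [ 0.6801 -0.045   0.043 ]]
corners fl fr nr nl
 [[ 0.7271  0.1964  0.015 ]
 [ 0.7619 -0.1104  0.015 ]
 [ 0.4537 -0.1462  0.015 ]
 [ 0.4203  0.1607  0.015 ]] [0.59075913 0.02511913 0.015     ]
knobs
 [[ 0.4618  0.1266  0.072 ]
 [ 0.4867 -0.1042  0.072 ]]
[np.float64(0.21878400101539705), np.float64(0.23296326734662107), np.float64(0.16034387405652697), np.float64(0.15959018042263523)]
6.738927807741607 [np.float64(6.472625779198641), np.float64(6.2026632787428015)]
[[301.55775759   0.         256.59839041]
 [  0.         301.55775759 187.37757206]
 [  0.           0.           1.        ]] [[ 9.99999593e-01 -1.73428548e-04  8.85317683e-04 -7.77521686e-04]
 [-1.22221943e-04  9.46255449e-01  3.23420177e-01 -8.41824180e-02]
 [-8.93826973e-04 -3.23420153e-01  9.46255043e-01 -1.42456221e-01]
 [ 0.00000000e+00  0.00000000e+00  0.00000000e+00  1.00000000e+00]] [0.0153307 0.        0.        0.        0.       ]
```

Request:
servo_tool:
  plan: [1, -4.34, -3.26, 0, 0, 0, 0, 1, -4.34, -3.26, 0, 0, 0, 0, 1, -4.34, -3.26, 0, 0, 0, 0, 1, -4.34, -3.26, 0, 0, 0, 0, 1, -4.34, -3.26, 0, 0, 0, 0, 1, -4.34, -3.26, 0, 0, 0, 0, 1, -4.34, -3.26, 0, 0, 0, 0, 1, -4.34, -3.26, 0, 0, 0, 0, 1, -4.34, -3.26, 0, 0, 0, 0, 1, -4.34, -3.26, 0, 0, 0, 0, 1, -4.34, -3.26, 0, 0, 0, 0, 1, -4.34, -3.26, 0, 0, 0, 0, 1, -4.34, -3.26, 0, 0, 0, 0, 1, -4.34, -3.26, 0, 0, 0, 0]
  squeeze: 40

```text
clock: 2.7
tool_pos: [0.4383, 0.1463, 0.2318]
eef_rot: [-179.9, -0.0, -63.3]
wrist_force: [1.0, -0.8, -0.6]
finger_gap: 0.0001
```

Request:
servo_tool:
  plan: [1, 0, 0, 0, 0, 0, -0.143, 1, 0, 0, 0, 0, 0, -0.143, 1, 0, 0, 0, 0, 0, -0.143, 1, 0, 0, 0, 0, 0, -0.143, 1, 0, 0, 0, 0, 0, -0.143, 1, 0, 0, 0, 0, 0, -0.143, 1, 0, 0, 0, 0, 0, -0.143, 1, 0, 0, 0, 0, 0, -0.143, 1, 0, 0, 0, 0, 0, -0.143, 1, 0, 0, 0, 0, 0, -0.143, 1, 0, 0, 0, 0, 0, -0.143, 1, 0, 0, 0, 0, 0, -0.143, 1, 0, 0, 0, 0, 0, -0.143, 1, 0, 0, 0, 0, 0, -0.143, 1, 0, 0, 0, 0, 0, 0]

```text
clock: 4.58
tool_pos: [0.4382, 0.1443, 0.2314]
eef_rot: [180.0, -0.0, 51.2]
wrist_force: [0.1, 0.1, -0.5]
finger_gap: 0.0001
```

Run:
```python
from station import robot
import cv2,numpy as np,pickle
s=robot.read_state(); print(s)
p=robot.grab_frame("wrist"); pickle.dump((s,p),open("w1.pkl","wb"))
a=cv2.cvtColor(p["frame"],cv2.COLOR_RGB2BGR); cv2.imwrite("pics/w1.png",cv2.resize(a,(800,600),interpolation=cv2.INTER_CUBIC))
```

```text
{'clock': 4.575, 'joint_pos': array([ 1.51376244e+01, -8.60844562e+00,  1.16885863e+02,  2.19913148e-03,
        7.17050621e+01, -3.61124950e+01]), 'dq': array([ 0.07051317,  0.04737087,  0.00632818,  0.03306286, -0.03834392,
        2.92289327]), 'effort': array([ 5.09993133e-04, -2.80535978e+01, -3.65078509e+01, -1.19701370e-03,
       -1.41630928e-03, -4.91658524e-01]), 'tool_pos': array([0.43817516, 0.14434565, 0.23143198]), 'eef_rot': array([ 1.79991361e+02, -1.53847909e-02,  5.12494305e+01]), 'wrist_force': array([ 0.14912598,  0.09654854, -0.4850761 ]), 'torque': array([-0.00844027,  0.05353042, -0.05029906]), 'finger_gap': 0.00011068076402031344}
```

View pics/w1.png

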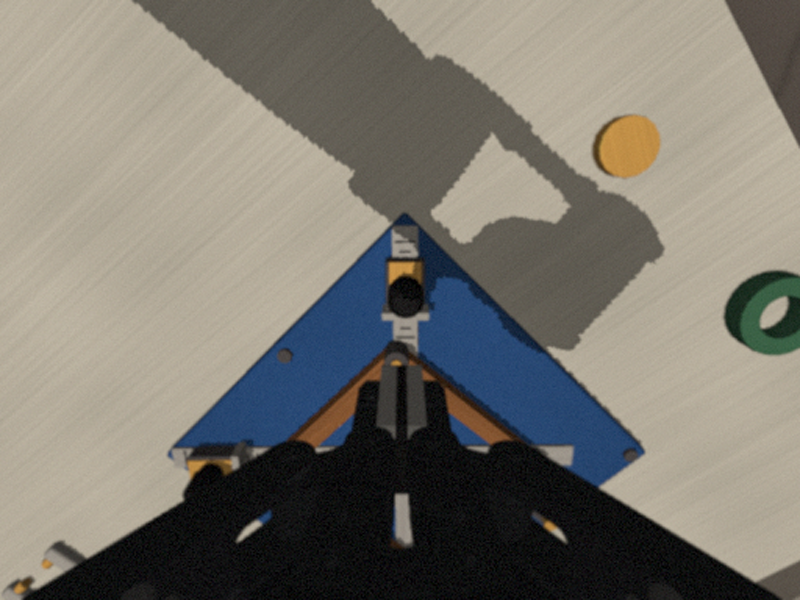

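Run:
```python
import pickle
from h import *
s,p=pickle.load(open("w1.pkl","rb")); c2w=tool_T(s)@p["mount"]; print(c2w.round(3))
g=cv2.cvtColor(p["frame"],cv2.COLOR_RGB2BGR)
cv2.imwrite("pics/w1z.png",cv2.resize(g[130:245,200:330],None,fx=5,fy=5,interpolation=cv2.INTER_CUBIC))
f=1.5625
print(atz(p,[(406/f,296/f)],.064,c2w)); print("corner nl",atz(p,[(405/f,214/f)],.015,c2w))
r=cv2.cvtColor(cv2.imread("pics/top0.png"),cv2.COLOR_BGR2RGB)
```

```text
[[ 0.626  0.738  0.252  0.374]
 [ 0.78  -0.592 -0.203  0.198]
 [-0.     0.324 -0.946  0.374]
 [ 0.     0.     0.     1.   ]]
[[0.46038634 0.13233085 0.064     ]]
corner nl [[0.42190646 0.16262827 0.015     ]]
```

View pics/w1z.png

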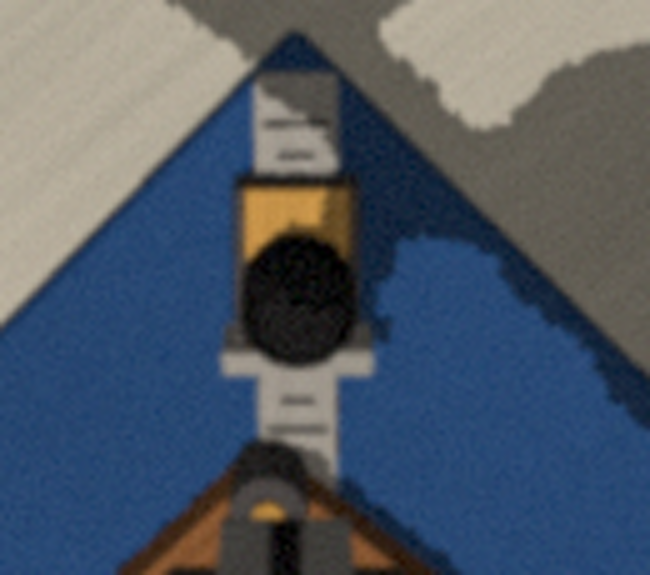

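Request:
servo_tool:
  plan: [1, 0.25, -0.8, 2, 0, 0, -0.004, 1, 0, 0, 4, 0, 0, 0, 1, 0, 0, 5, 0, 0, 0, 1, 0, 0, 5, 0, 0, 0, 1, 0, 0, 2.6, 0, 0, 0, 1, 0, 0, 0, 0, 0, 0, 1, 0, 0, 0, 0, 0, 0]

```text
clock: 5.5
tool_pos: [0.4346, 0.1516, 0.0465]
eef_rot: [179.9, -0.1, 51.5]
wrist_force: [0.6, -0.3, -0.6]
finger_gap: 0.0002
```

Run:
```python
from station import robot
import cv2,numpy as np,pickle
s=robot.read_state(); print(s["clock"],s["tool_pos"],s["eef_rot"],s["wrist_force"])
p=robot.grab_frame("wrist"); pickle.dump((s,p),open("w2.pkl","wb"))
a=cv2.cvtColor(p["frame"],cv2.COLOR_RGB2BGR); cv2.imwrite("pics/w2.png",cv2.resize(a,(800,600),interpolation=cv2.INTER_CUBIC))
```

```text
5.5 [0.43462555 0.15160294 0.04646696] [ 1.79937534e+02 -8.76529521e-02  5.15101761e+01] [ 0.58781736 -0.32784928 -0.59132205]
```

View pics/w2.png

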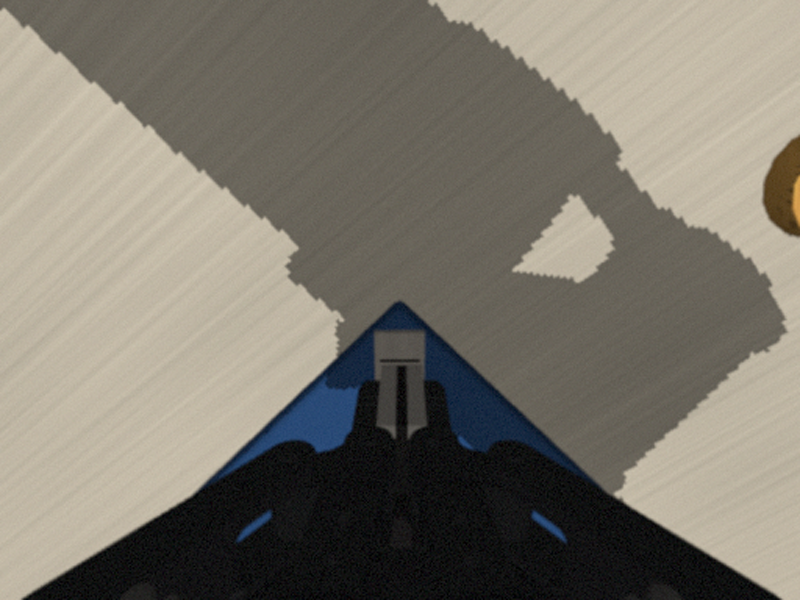

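Request:
servo_tool:
  plan: [1, 0, 0.2, 0, 0, 0, 0, 1, 0, 0.2, 0, 0, 0, 0, 1, 0, 0.2, 0, 0, 0, 0, 1, 0, 0, 0, 0, 0, 0, 1, 0, 0, 0, 0, 0, 0]

```text
clock: 6.18
tool_pos: [0.4381, 0.1475, 0.0452]
eef_rot: [-180.0, 0.0, 51.6]
wrist_force: [0.9, 0.2, -0.8]
finger_gap: 0.0005
```

Request:
servo_tool:
  plan: [1, 0, 0.1, 0, 0, 0, 0, 1, 0, 0.1, 0, 0, 0, 0, 1, 0, 0, 0, 0, 0, 0]

```text
clock: 6.55
tool_pos: [0.4398, 0.1463, 0.0452]
eef_rot: [-180.0, 0.0, 51.6]
wrist_force: [-0.7, 0.3, 0.3]
finger_gap: 0.0002
```

Request:
servo_tool:
  plan: [1, 0, 0.1, 0, 0, 0, 0, 1, 0, 0.1, 0, 0, 0, 0, 1, 0, 0, 0, 0, 0, 0]

```text
clock: 6.92
tool_pos: [0.4414, 0.145, 0.0453]
eef_rot: [180.0, -0.0, 51.6]
wrist_force: [-0.2, -0.5, 0.9]
finger_gap: 0.0
```

Request:
servo_tool:
  plan: [1, 0, 0.1, 0, 0, 0, 0, 1, 0, 0.1, 0, 0, 0, 0, 1, 0, 0, 0, 0, 0, 0]

```text
clock: 7.3
tool_pos: [0.4427, 0.1439, 0.0452]
eef_rot: [-180.0, 0.0, 51.6]
wrist_force: [-0.7, 0.9, 0.1]
finger_gap: 0.0002
```

Request:
servo_tool:
  plan: [1, 0, 0.1, 0, 0, 0, 0, 1, 0, 0.1, 0, 0, 0, 0, 1, 0, 0, 0, 0, 0, 0]

```text
clock: 7.68
tool_pos: [0.4445, 0.1426, 0.0452]
eef_rot: [-180.0, 0.0, 51.6]
wrist_force: [-1.6, 0.9, 0.3]
finger_gap: -0.0001
```

Request:
servo_tool:
  plan: [1, 0, 0.1, 0, 0, 0, 0, 1, 0, 0.1, 0, 0, 0, 0, 1, 0, 0, 0, 0, 0, 0]

```text
clock: 8.05
tool_pos: [0.4461, 0.1413, 0.0453]
eef_rot: [180.0, 0.0, 51.6]
wrist_force: [-1.8, 0.3, 0.7]
finger_gap: -0.0001
```

Request:
servo_tool:
  plan: [1, 0, 0.1, 0, 0, 0, 0, 1, 0, 0.1, 0, 0, 0, 0, 1, 0, 0.1, 0, 0, 0, 0, 1, 0, 0.1, 0, 0, 0, 0, 1, 0, 0, 0, 0, 0, 0]

```text
clock: 8.68
tool_pos: [0.4493, 0.1387, 0.0453]
eef_rot: [180.0, 0.0, 51.6]
wrist_force: [-0.7, 1.4, 0.6]
finger_gap: -0.0001
```

```bash
cat > look.py <<'E'
from station import robot
import cv2,numpy as np,pickle,sys
from h import *
cam,name=sys.argv[1:3]; x0,x1,y0,y1=map(int,sys.argv[3:7]); f=float(sys.argv[7])
s=robot.read_state(); print(s["clock"],s["tool_pos"].round(4),s["eef_rot"].round(2),s["wrist_force"].round(2))
p=robot.grab_frame(cam); pickle.dump((s,p),open(name+".pkl","wb"))
a=cv2.cvtColor(p["frame"],cv2.COLOR_RGB2BGR)[y0:y1,x0:x1]; cv2.imwrite(f"pics/{name}.png",cv2.resize(a,None,fx=f,fy=f,interpolation=cv2.INTER_CUBIC))
E
python3 look.py side s1 150 350 130 280 4
```

```text
8.675 [0.4493 0.1387 0.0453] [179.99   0.    51.57] [-0.69  1.37  0.64]
```

View pics/s1.png

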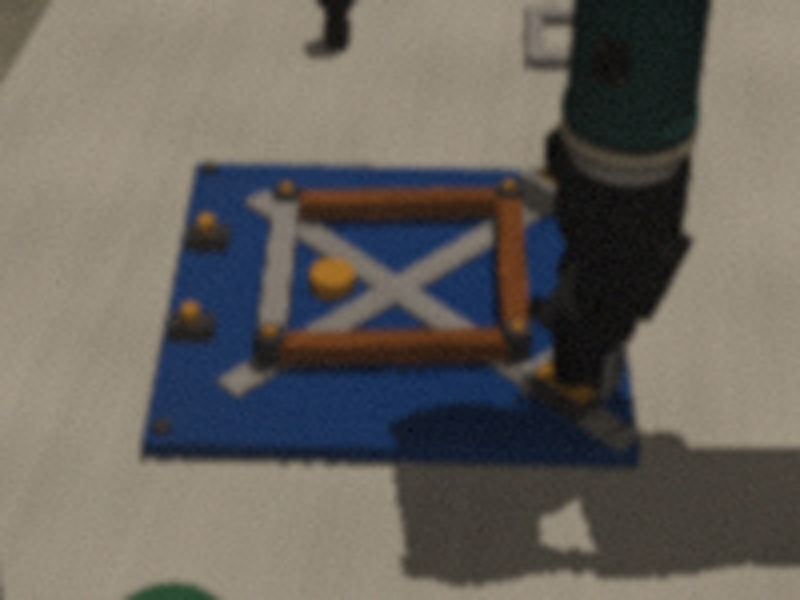

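Request:
servo_tool:
  plan: [1, 0, 0.12, 0, 0, 0, 0, 1, 0, 0.12, 0, 0, 0, 0, 1, 0, 0.12, 0, 0, 0, 0, 1, 0, 0.12, 0, 0, 0, 0, 1, 0, 0.12, 0, 0, 0, 0, 1, 0, 0, 0, 0, 0, 0]

```text
clock: 9.48
tool_pos: [0.454, 0.135, 0.0453]
eef_rot: [180.0, 0.0, 51.6]
wrist_force: [-1.5, 1.3, -0.4]
finger_gap: -0.0001
```

Request:
servo_tool:
  plan: [1, 0, 0.1, 0, 0, 0, 0, 1, 0, 0.1, 0, 0, 0, 0, 1, 0, 0.1, 0, 0, 0, 0, 1, 0, 0.1, 0, 0, 0, 0, 1, 0, 0.1, 0, 0, 0, 0, 1, 0, 0, 0, 0, 0, 0]

```text
clock: 10.22
tool_pos: [0.4579, 0.1319, 0.0453]
eef_rot: [180.0, -0.0, 51.6]
wrist_force: [-1.4, 1.3, 0.8]
finger_gap: -0.0001
```

```bash
python3 look.py side s2 150 350 130 280 4; python3 look.py top t2 150 350 105 265 3.7
```

```text
10.225 [0.4579 0.1319 0.0453] [179.99  -0.    51.57] [-1.36  1.29  0.77]
10.275 [0.4579 0.1319 0.0453] [179.99   0.    51.57] [-1.62  0.78  0.45]
```

View pics/s2.png

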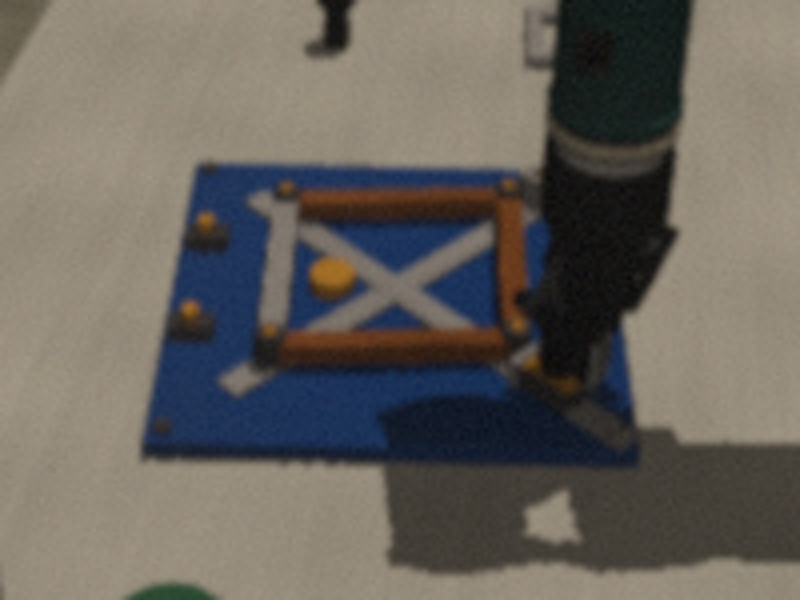

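View pics/t2.png

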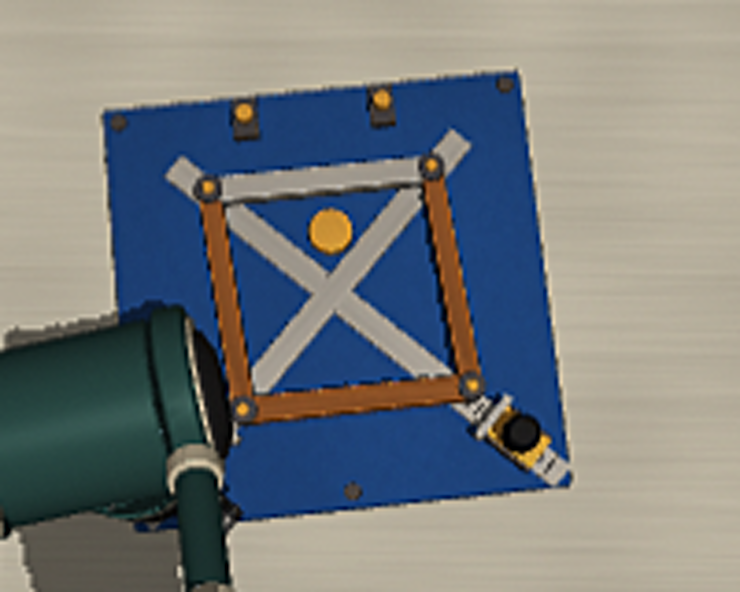

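Request:
servo_tool:
  plan: [1, 0, 0.06, 0, 0, 0, 0, 1, 0, 0.06, 0, 0, 0, 0, 1, 0, 0.06, 0, 0, 0, 0, 1, 0, 0.06, 0, 0, 0, 0, 1, 0, 0.06, 0, 0, 0, 0]

```text
clock: 10.95
tool_pos: [0.4602, 0.1301, 0.0453]
eef_rot: [-180.0, -0.0, 51.6]
wrist_force: [-1.3, 2.0, 0.4]
finger_gap: 0.0003
```

Request:
servo_tool:
  plan: [1, 0, 0.03, 0, 0, 0, 0, 1, 0, 0.03, 0, 0, 0, 0, 1, 0, 0.03, 0, 0, 0, 0]

```text
clock: 11.32
tool_pos: [0.4609, 0.1296, 0.0453]
eef_rot: [-180.0, -0.0, 51.6]
wrist_force: [-1.8, 1.4, 0.1]
finger_gap: 0.0002
```

Request:
servo_tool:
  plan: [1, 0, 0.03, 0, 0, 0, 0, 1, 0, 0.03, 0, 0, 0, 0]

```text
clock: 11.58
tool_pos: [0.4613, 0.1292, 0.0453]
eef_rot: [-180.0, 0.0, 51.6]
wrist_force: [-1.6, 1.3, 0.2]
finger_gap: -0.0001
```

Request:
servo_tool:
  plan: [1, 0, 0.03, 0, 0, 0, 0, 1, 0, 0.02, 0, 0, 0, 0]

```text
clock: 11.82
tool_pos: [0.4617, 0.1289, 0.0453]
eef_rot: [180.0, -0.0, 51.6]
wrist_force: [-1.4, 0.4, -0.1]
finger_gap: -0.0002
```

Request:
servo_tool:
  plan: [1, 0, 0.02, 0, 0, 0, 0, 1, 0, 0.02, 0, 0, 0, 0]

```text
clock: 12.08
tool_pos: [0.462, 0.1287, 0.0453]
eef_rot: [180.0, -0.0, 51.6]
wrist_force: [-1.4, 1.7, -0.0]
finger_gap: -0.0002
```

Request:
servo_tool:
  plan: [1, 0, 0.02, 0, 0, 0, 0, 1, 0, 0.02, 0, 0, 0, 0]

```text
clock: 12.32
tool_pos: [0.4624, 0.1284, 0.0453]
eef_rot: [180.0, -0.0, 51.6]
wrist_force: [-1.6, 1.7, 0.2]
finger_gap: -0.0
```

Request:
servo_tool:
  plan: [1, 0, 0.02, 0, 0, 0, 0, 1, 0, 0.02, 0, 0, 0, 0]

```text
clock: 12.58
tool_pos: [0.4626, 0.1282, 0.0453]
eef_rot: [-180.0, 0.0, 51.6]
wrist_force: [-0.1, 1.9, -0.1]
finger_gap: -0.0004
```

Request:
servo_tool:
  plan: [1, 0, 0.02, 0, 0, 0, 0, 1, 0, 0.02, 0, 0, 0, 0]

```text
clock: 12.82
tool_pos: [0.4628, 0.128, 0.0453]
eef_rot: [-180.0, 0.0, 51.6]
wrist_force: [-2.7, 1.7, 0.6]
finger_gap: 0.0004
```

Request:
servo_tool:
  plan: [1, 0, 0.02, 0, 0, 0, 0]

```text
clock: 12.95
tool_pos: [0.4628, 0.128, 0.0452]
eef_rot: [-180.0, 0.0, 51.6]
wrist_force: [-3.6, 2.7, 1.4]
finger_gap: 0.0002
```

Request:
servo_tool:
  plan: [1, 0, 0.02, 0, 0, 0, 0]

```text
clock: 13.08
tool_pos: [0.4628, 0.128, 0.0452]
eef_rot: [-179.9, 0.0, 51.6]
wrist_force: [-3.3, 4.3, 1.8]
finger_gap: 0.0
```

```bash
python3 look.py side s3 230 330 150 250 6
```

```text
13.075 [0.4628 0.128  0.0452] [-1.7994e+02  1.0000e-02  5.1550e+01] [-3.29  4.31  1.84]
```

View pics/s3.png

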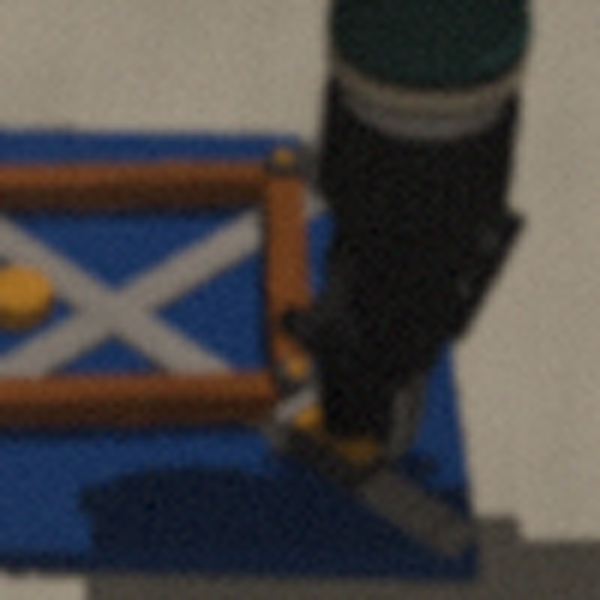

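Request:
servo_tool:
  plan: [1, 0, 0.02, 0, 0, 0, 0, 1, 0, 0, 0, 0, 0, 0]

```text
clock: 13.38
tool_pos: [0.4628, 0.128, 0.0452]
eef_rot: [-179.9, 0.0, 51.5]
wrist_force: [-4.3, 4.5, 2.5]
finger_gap: 0.0002
```

Request:
servo_tool:
  plan: [1, 0, 0, 0, 0, 0, 0]

```text
clock: 13.5
tool_pos: [0.4629, 0.128, 0.0453]
eef_rot: [-179.9, 0.0, 51.6]
wrist_force: [-4.3, 4.3, 1.2]
finger_gap: -0.0
```

Request:
servo_tool:
  plan: [1, 0, 0.02, 0, 0, 0, 0, 1, 0, 0, 0, 0, 0, 0]

```text
clock: 13.75
tool_pos: [0.4629, 0.1279, 0.0453]
eef_rot: [-179.9, 0.0, 51.5]
wrist_force: [-3.9, 5.3, 3.2]
finger_gap: 0.0
```

Request:
servo_tool:
  plan: [1, 0, 0, 0, 0, 0, 0, 1, 0, 0, 0, 0, 0, 0]

```text
clock: 14.0
tool_pos: [0.4629, 0.1279, 0.0452]
eef_rot: [-179.9, 0.0, 51.5]
wrist_force: [-5.1, 5.1, 3.4]
finger_gap: 0.0002
```

Request:
servo_tool:
  plan: [1, 0, 0, 0, 0, 0, 0, 1, 0, 0, 0, 0, 0, 0]

```text
clock: 14.25
tool_pos: [0.4629, 0.1279, 0.0453]
eef_rot: [-179.9, 0.0, 51.5]
wrist_force: [-3.7, 4.1, 2.0]
finger_gap: -0.0002
```

Request:
servo_tool:
  plan: [1, 0, 0, 0, 0, 0, 0, 1, 0, 0, 0, 0, 0, 0]

```text
clock: 14.5
tool_pos: [0.4629, 0.1279, 0.0452]
eef_rot: [-179.9, 0.0, 51.5]
wrist_force: [-4.7, 5.4, 3.0]
finger_gap: -0.0001
```

Request:
servo_tool:
  plan: [1, 0, 0, 0, 0, 0, 0, 1, 0, 0, 0, 0, 0, 0]

```text
clock: 14.75
tool_pos: [0.4629, 0.1279, 0.0452]
eef_rot: [-179.9, 0.0, 51.5]
wrist_force: [-4.7, 4.9, 2.7]
finger_gap: -0.0001
```

Request:
servo_tool:
  plan: [1, 0, 0.01, 0, 0, 0, 0, 1, 0, 0, 0, 0, 0, 0]

```text
clock: 15.0
tool_pos: [0.4629, 0.1279, 0.0452]
eef_rot: [-179.9, 0.0, 51.5]
wrist_force: [-5.0, 4.9, 3.4]
finger_gap: 0.0002
```

Request:
servo_tool:
  plan: [1, 0, 0, 0, 0, 0, 0, 1, 0, 0, 0, 0, 0, 0]

```text
clock: 15.25
tool_pos: [0.4629, 0.128, 0.0452]
eef_rot: [-179.9, 0.0, 51.5]
wrist_force: [-4.7, 4.8, 2.7]
finger_gap: -0.0
```

Request:
servo_tool:
  plan: [1, 0, 0, 0, 0, 0, 0, 1, 0, 0, 0, 0, 0, 0]

```text
clock: 15.5
tool_pos: [0.4629, 0.1279, 0.0452]
eef_rot: [-179.9, 0.0, 51.5]
wrist_force: [-4.1, 4.7, 2.1]
finger_gap: -0.0001
```

Request:
servo_tool:
  plan: [1, 0, 0, 0, 0, 0, 0, 1, 0, 0, 0, 0, 0, 0]

```text
clock: 15.75
tool_pos: [0.4629, 0.1279, 0.0453]
eef_rot: [-179.9, 0.0, 51.5]
wrist_force: [-5.0, 5.2, 3.1]
finger_gap: -0.0002
```

Request:
servo_tool:
  plan: [1, 0, 0, 0, 0, 0, 0]

```text
clock: 15.88
tool_pos: [0.4629, 0.1279, 0.0452]
eef_rot: [-179.9, 0.0, 51.5]
wrist_force: [-5.1, 5.6, 2.8]
finger_gap: -0.0001
```

Request:
servo_tool:
  plan: [1, 0, -0.2, 0, 0, 0, 0, 1, 0, -0.5, 0, 0, 0, 0, 1, 0, -0.5, -1, 0, 0, 0, 1, 0, 0, -4.5, 0, 0, 0, 1, 0, 0, -4.5, 0, 0, 0, 1, -4.02, 3.53, 0, 0, 0, 0, 1, -4.02, 3.53, 0, 0, 0, 0, 1, -4.02, 3.53, 0, 0, 0, 0, 1, -4.02, 3.53, 0, 0, 0, 0, 1, -4.02, 3.53, 0, 0, 0, 0]

```text
clock: 17.12
tool_pos: [0.4678, -0.1342, 0.1464]
eef_rot: [179.9, -0.0, 51.6]
wrist_force: [0.5, 1.2, 0.5]
finger_gap: -0.0001
```

Request:
servo_tool:
  plan: [1, 0, 0, 0, 0, 0, 0.157, 1, 0, 0, 0, 0, 0, 0.157, 1, 0, 0, 0, 0, 0, 0.157, 1, 0, 0, 0, 0, 0, 0.157, 1, 0, 0, 0, 0, 0, 0.157, 1, 0, 0, 0, 0, 0, 0.157, 1, 0, 0, 0, 0, 0, 0.157, 1, 0, 0, 0, 0, 0, 0.157, 1, 0, 0, 0, 0, 0, 0.157, 1, 0, 0, 0, 0, 0, 0.157, 1, 0, 0, 0, 0, 0, 0]

```text
clock: 18.5
tool_pos: [0.4678, -0.1324, 0.146]
eef_rot: [-180.0, -0.1, -38.3]
wrist_force: [-0.3, 0.1, -0.0]
finger_gap: 0.0003
```

```bash
python3 look.py wrist w3 0 512 0 384 1.5625
```

```text
18.5 [ 0.4678 -0.1324  0.146 ] [-1.7999e+02 -6.0000e-02 -3.8290e+01] [-0.31  0.1  -0.05]
```

View pics/w3.png

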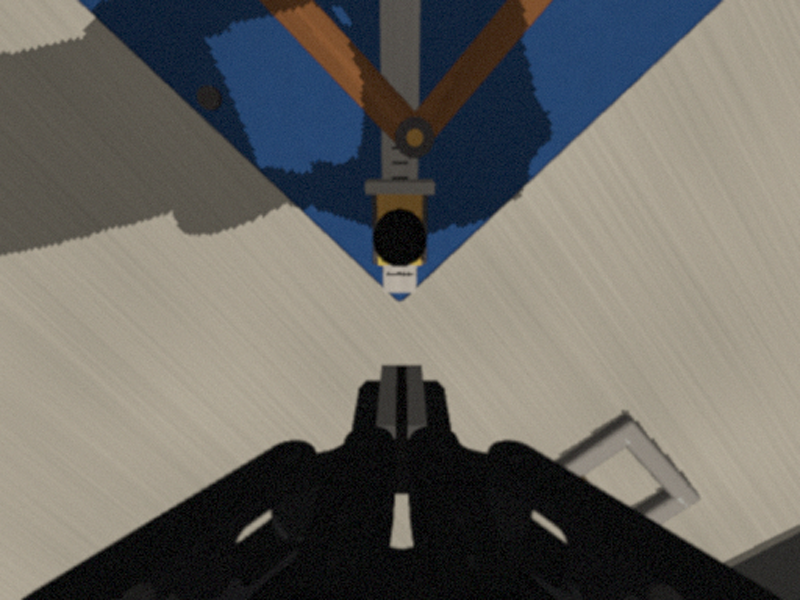

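Run:
```python
import pickle
from h import *
s,p=pickle.load(open("w3.pkl","rb")); c2w=tool_T(s)@p["mount"]
f=1.5625
P=np.r_[atz(p,[(400/f,237/f)],.066,c2w),atz(p,[(414.5/f,135.5/f)],.043,c2w),atz(p,[(400/f,302/f)],.015,c2w),atz(p,[(400/f,185/f)],.040,c2w)]
print(P.round(4)); q=(P-s["tool_pos"])@R.from_euler("xyz",s["eef_rot"],degrees=True).as_matrix(); print(q.round(4))
```

```text
[[ 0.49   -0.1034  0.066 ]
 [ 0.5241 -0.0718  0.043 ]
 [ 0.4579 -0.144   0.015 ]
 [ 0.5034 -0.0864  0.04  ]]
[[-0.0006 -0.0366  0.08  ]
 [ 0.0065 -0.0825  0.103 ]
 [-0.0007  0.0152  0.131 ]
 [-0.0006 -0.0582  0.106 ]]
```

Request:
servo_tool:
  plan: [1, 0, 0, 4, 0, 0, 0.003, 1, 0, 0, 4, 0, 0, 0, 1, 0, 0, 2.1, 0, 0, 0, 1, 0, -0.3, 0, 0, 0, 0, 1, 0, -0.3, 0, 0, 0, 0, 1, 0, -0.15, 0, 0, 0, 0, 1, 0, -0.1, 0, 0, 0, 0, 1, 0, 0, 0, 0, 0, 0]

```text
clock: 19.55
tool_pos: [0.4733, -0.1258, 0.0449]
eef_rot: [-180.0, -0.1, -38.5]
wrist_force: [0.4, -0.8, -0.7]
finger_gap: -0.0001
```

Request:
servo_tool:
  plan: [1, 0, -0.1, 0, 0, 0, 0, 1, 0, -0.1, 0, 0, 0, 0]

```text
clock: 19.8
tool_pos: [0.474, -0.1244, 0.0444]
eef_rot: [180.0, -0.0, -38.5]
wrist_force: [-1.4, -0.7, 0.8]
finger_gap: -0.0001
```

Request:
servo_tool:
  plan: [1, 0, -0.1, 0, 0, 0, 0, 1, 0, -0.1, 0, 0, 0, 0]

```text
clock: 20.05
tool_pos: [0.4753, -0.1227, 0.0443]
eef_rot: [180.0, 0.0, -38.6]
wrist_force: [-2.1, -2.8, 2.0]
finger_gap: -0.0002
```

Request:
servo_tool:
  plan: [1, 0, -0.1, 0, 0, 0, 0, 1, 0, -0.1, 0, 0, 0, 0]

```text
clock: 20.3
tool_pos: [0.4766, -0.121, 0.0443]
eef_rot: [180.0, 0.0, -38.6]
wrist_force: [-1.0, -1.7, 2.0]
finger_gap: -0.0003
```

Request:
servo_tool:
  plan: [1, 0, -0.1, 0, 0, 0, 0, 1, 0, -0.1, 0, 0, 0, 0, 1, 0, 0, 0, 0, 0, 0]

```text
clock: 20.68
tool_pos: [0.478, -0.1193, 0.0443]
eef_rot: [-180.0, -0.0, -38.6]
wrist_force: [0.2, -1.5, 0.3]
finger_gap: 0.0002
```

```bash
python3 look.py wrist w4 156 356 0 150 4;python3 look.py top t4 150 350 105 265 3.7
```

```text
20.675 [ 0.478  -0.1193  0.0443] [-179.99   -0.    -38.55] [ 0.22 -1.51  0.32]
20.725 [ 0.478  -0.1193  0.0443] [-179.99   -0.    -38.56] [-0.33 -1.49  0.84]
```

View pics/w4.png

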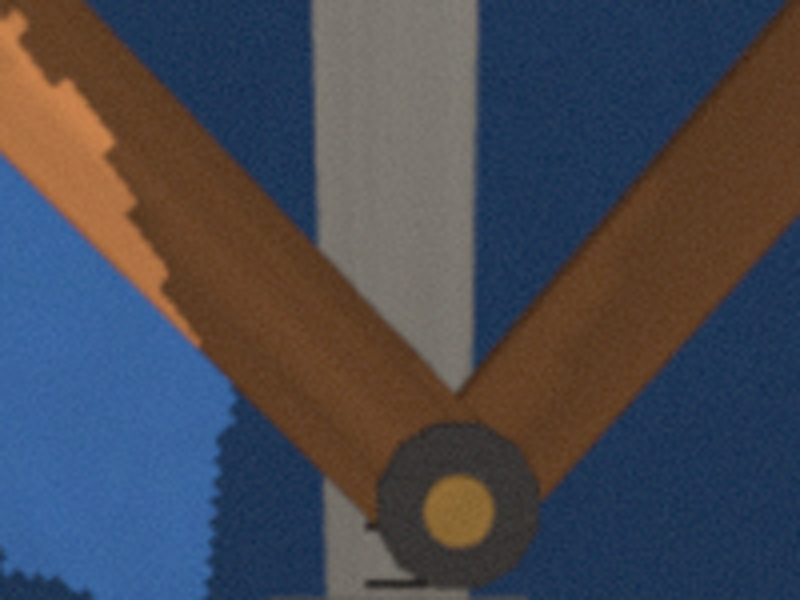

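View pics/t4.png

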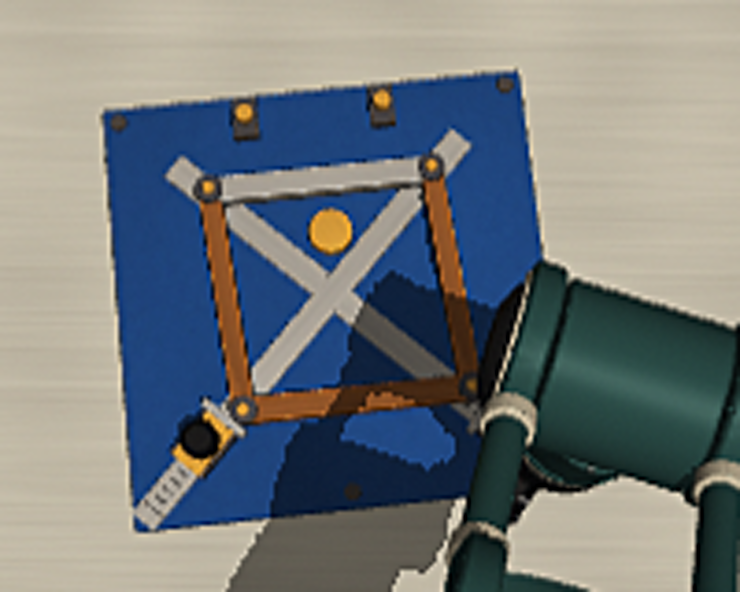

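Request:
servo_tool:
  plan: [1, 0, -0.05, 0, 0, 0, 0, 1, 0, -0.05, 0, 0, 0, 0, 1, 0, -0.05, 0, 0, 0, 0]

```text
clock: 21.15
tool_pos: [0.4788, -0.1183, 0.0443]
eef_rot: [180.0, 0.0, -38.6]
wrist_force: [-1.3, -1.7, 1.4]
finger_gap: 0.0001
```

Request:
servo_tool:
  plan: [1, 0, -0.03, 0, 0, 0, 0, 1, 0, -0.03, 0, 0, 0, 0]

```text
clock: 21.4
tool_pos: [0.4791, -0.1178, 0.0443]
eef_rot: [180.0, 0.0, -38.6]
wrist_force: [-0.4, -1.3, 0.9]
finger_gap: -0.0
```

Request:
servo_tool:
  plan: [1, 0, -0.02, 0, 0, 0, 0, 1, 0, -0.02, 0, 0, 0, 0]

```text
clock: 21.65
tool_pos: [0.4794, -0.1175, 0.0443]
eef_rot: [180.0, 0.0, -38.6]
wrist_force: [-0.7, -2.1, 0.9]
finger_gap: -0.0002
```

Request:
servo_tool:
  plan: [1, 0, -0.02, 0, 0, 0, 0, 1, 0, -0.02, 0, 0, 0, 0]

```text
clock: 21.9
tool_pos: [0.4797, -0.1172, 0.0443]
eef_rot: [180.0, 0.0, -38.6]
wrist_force: [-0.5, -2.4, 0.7]
finger_gap: 0.0001
```

Request:
servo_tool:
  plan: [1, 0, -0.02, 0, 0, 0, 0, 1, 0, -0.02, 0, 0, 0, 0]

```text
clock: 22.15
tool_pos: [0.4799, -0.1169, 0.0442]
eef_rot: [180.0, 0.0, -38.6]
wrist_force: [-1.5, -1.5, 1.4]
finger_gap: -0.0007
```

```bash
python3 look.py wrist w5 206 306 90 210 5
```

```text
22.15 [ 0.4799 -0.1169  0.0442] [ 1.800e+02  1.000e-02 -3.856e+01] [-1.5  -1.52  1.37]
```

View pics/w5.png

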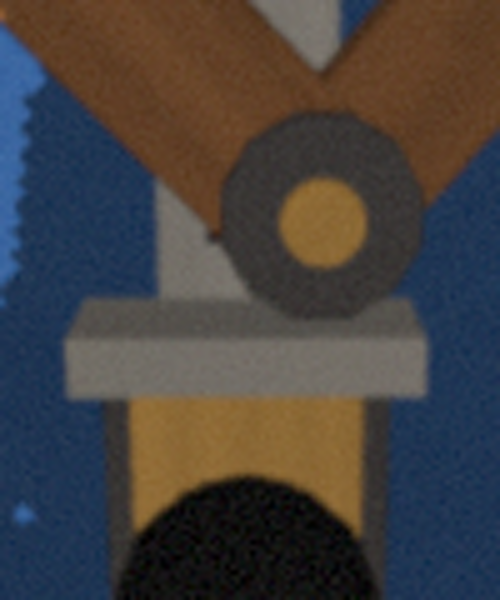

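Request:
servo_tool:
  plan: [1, 0, -0.03, 0, 0, 0, 0, 1, 0, -0.03, 0, 0, 0, 0]

```text
clock: 22.45
tool_pos: [0.4803, -0.1164, 0.0443]
eef_rot: [180.0, 0.0, -38.6]
wrist_force: [-1.9, -1.5, 0.5]
finger_gap: -0.0002
```

Request:
servo_tool:
  plan: [1, 0, -0.02, 0, 0, 0, 0, 1, 0, -0.02, 0, 0, 0, 0]

```text
clock: 22.7
tool_pos: [0.4805, -0.1161, 0.0443]
eef_rot: [180.0, 0.0, -38.6]
wrist_force: [-1.7, -2.0, -0.1]
finger_gap: -0.0002
```

Request:
servo_tool:
  plan: [1, 0, -0.02, 0, 0, 0, 0, 1, 0, -0.02, 0, 0, 0, 0]

```text
clock: 22.95
tool_pos: [0.4808, -0.1157, 0.0443]
eef_rot: [-180.0, 0.0, -38.6]
wrist_force: [-2.5, -2.3, 0.7]
finger_gap: 0.0003
```

Request:
servo_tool:
  plan: [1, 0, -0.02, 0, 0, 0, 0, 1, 0, -0.02, 0, 0, 0, 0]

```text
clock: 23.2
tool_pos: [0.481, -0.1154, 0.0443]
eef_rot: [-180.0, 0.0, -38.6]
wrist_force: [-2.1, -1.9, 0.6]
finger_gap: 0.0001
```

Request:
servo_tool:
  plan: [1, 0, -0.02, 0, 0, 0, 0]

```text
clock: 23.32
tool_pos: [0.4811, -0.1153, 0.0443]
eef_rot: [180.0, 0.0, -38.6]
wrist_force: [-1.3, -1.3, 0.4]
finger_gap: -0.0
```

Request:
servo_tool:
  plan: [1, 0, -0.02, 0, 0, 0, 0]

```text
clock: 23.45
tool_pos: [0.4813, -0.1151, 0.0443]
eef_rot: [180.0, 0.0, -38.6]
wrist_force: [-1.8, -1.7, -0.9]
finger_gap: 0.0003
```

```bash
python3 look.py wrist w6 206 306 90 210 5
```

```text
23.45 [ 0.4813 -0.1151  0.0443] [180.     0.   -38.56] [-1.78 -1.71 -0.95]
```

View pics/w6.png

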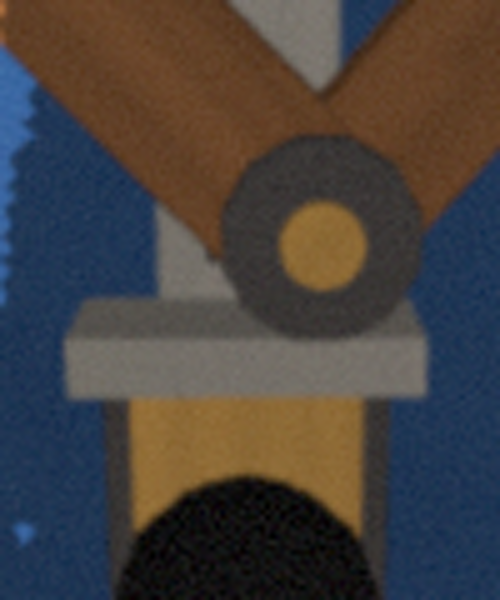

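Request:
servo_tool:
  plan: [1, 0, -0.02, 0, 0, 0, 0]

```text
clock: 23.62
tool_pos: [0.4813, -0.1151, 0.0443]
eef_rot: [180.0, 0.0, -38.6]
wrist_force: [-2.1, -2.7, 1.0]
finger_gap: -0.0003
```

Request:
servo_tool:
  plan: [1, 0, -0.02, 0, 0, 0, 0]

```text
clock: 23.75
tool_pos: [0.4813, -0.1151, 0.0443]
eef_rot: [180.0, 0.0, -38.5]
wrist_force: [-2.8, -3.6, 1.8]
finger_gap: -0.0001
```

Request:
servo_tool:
  plan: [1, 0, -0.02, 0, 0, 0, 0]

```text
clock: 23.88
tool_pos: [0.4813, -0.1151, 0.0443]
eef_rot: [179.9, 0.0, -38.5]
wrist_force: [-2.5, -4.3, 2.3]
finger_gap: 0.0003
```

Request:
servo_tool:
  plan: [1, 0, -0.02, 0, 0, 0, 0]

```text
clock: 24.0
tool_pos: [0.4813, -0.115, 0.0443]
eef_rot: [179.9, 0.0, -38.5]
wrist_force: [-3.8, -4.5, 2.0]
finger_gap: -0.0002
```

Request:
servo_tool:
  plan: [1, 0, -0.02, 0, 0, 0, 0, 1, 0, 0, 0, 0, 0, 0]

```text
clock: 24.25
tool_pos: [0.4814, -0.115, 0.0443]
eef_rot: [179.9, 0.0, -38.5]
wrist_force: [-4.1, -6.5, 1.5]
finger_gap: 0.0001
```

Request:
servo_tool:
  plan: [1, 0, 0, 0, 0, 0, 0]

```text
clock: 24.38
tool_pos: [0.4813, -0.115, 0.0443]
eef_rot: [179.9, 0.0, -38.5]
wrist_force: [-3.8, -5.8, 1.2]
finger_gap: -0.0002
```

Request:
servo_tool:
  plan: [1, 0, 0, 0, 0, 0, 0]

```text
clock: 24.5
tool_pos: [0.4813, -0.115, 0.0442]
eef_rot: [179.9, 0.0, -38.5]
wrist_force: [-3.2, -5.8, 2.0]
finger_gap: 0.0003
```

Request:
servo_tool:
  plan: [1, 0, 0, 0, 0, 0, 0]

```text
clock: 24.62
tool_pos: [0.4813, -0.115, 0.0442]
eef_rot: [179.9, 0.0, -38.5]
wrist_force: [-3.3, -5.9, 3.0]
finger_gap: -0.0001
```

Request:
servo_tool:
  plan: [1, 0, 0, 0, 0, 0, 0, 1, 0, 0, 0, 0, 0, 0, 1, 0, 0, 0, 0, 0, 0]

```text
clock: 25.0
tool_pos: [0.4813, -0.115, 0.0443]
eef_rot: [179.9, 0.0, -38.5]
wrist_force: [-3.3, -6.0, 1.8]
finger_gap: 0.0002
```

Request:
servo_tool:
  plan: [1, 0, 0, 0, 0, 0, 0, 1, 0, 0, 0, 0, 0, 0, 1, 0, 0, 0, 0, 0, 0]

```text
clock: 25.38
tool_pos: [0.4813, -0.115, 0.0442]
eef_rot: [179.9, 0.0, -38.5]
wrist_force: [-4.2, -5.1, 2.7]
finger_gap: -0.0003
```

```bash
python3 look.py wrist w7 0 512 0 384 1.5625; python3 look.py top t7 150 350 105 265 3.7
```

```text
25.375 [ 0.4813 -0.115   0.0442] [ 1.7991e+02  2.0000e-02 -3.8530e+01] [-4.23 -5.11  2.74]
25.425 [ 0.4813 -0.115   0.0443] [ 1.7991e+02  2.0000e-02 -3.8540e+01] [-4.55 -6.15  1.28]
```

View pics/w7.png

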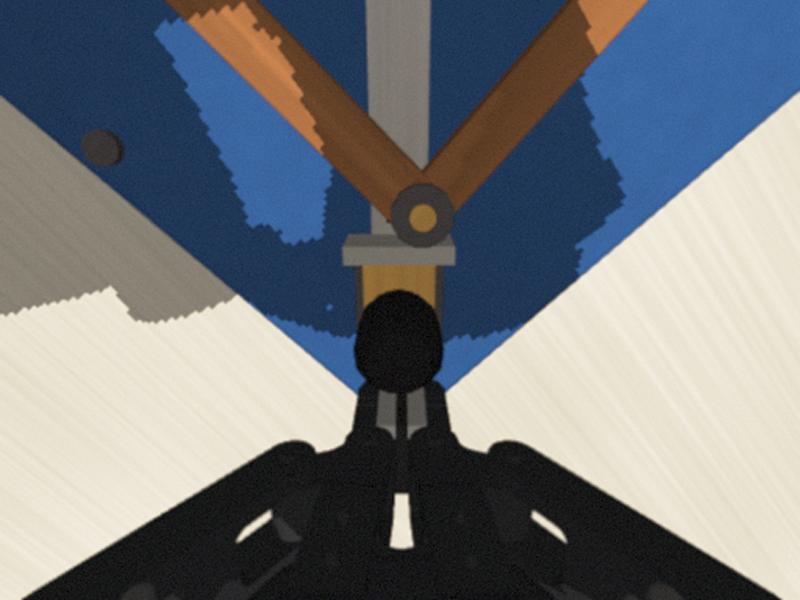

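View pics/t7.png

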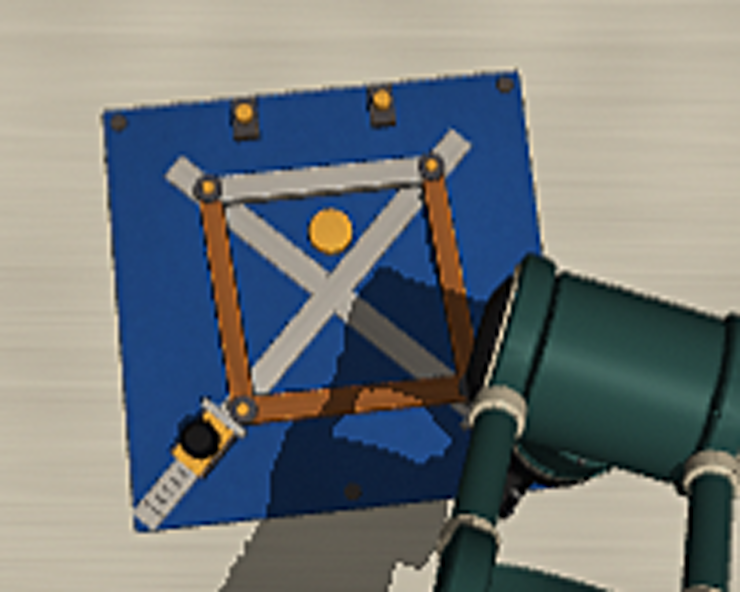

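Request:
servo_tool:
  plan: [1, 0, -0.04, 0, 0, 0, 0, 1, 0, -0.04, 0, 0, 0, 0, 1, 0, -0.04, 0, 0, 0, 0, 1, 0, -0.04, 0, 0, 0, 0, 1, 0, -0.04, 0, 0, 0, 0, 1, 0, -0.04, 0, 0, 0, 0]

```text
clock: 26.22
tool_pos: [0.4819, -0.1142, 0.0443]
eef_rot: [179.8, 0.0, -38.5]
wrist_force: [-7.4, -10.6, 4.5]
finger_gap: 0.0
```

Request:
servo_tool:
  plan: [1, 0, -0.05, 0, 0, 0, 0, 1, 0, -0.05, 0, 0, 0, 0, 1, 0, -0.05, 0, 0, 0, 0, 1, 0, -0.05, 0, 0, 0, 0]

```text
clock: 26.72
tool_pos: [0.4831, -0.1127, 0.0443]
eef_rot: [179.8, 0.0, -38.5]
wrist_force: [-8.3, -10.3, 4.2]
finger_gap: 0.0
```

Request:
servo_tool:
  plan: [1, 0, -0.05, 0, 0, 0, 0, 1, 0, -0.05, 0, 0, 0, 0, 1, 0, -0.05, 0, 0, 0, 0, 1, 0, -0.05, 0, 0, 0, 0, 1, 0, -0.04, 0, 0, 0, 0, 1, 0, -0.04, 0, 0, 0, 0, 1, 0, 0, 0, 0, 0, 0]

```text
clock: 27.6
tool_pos: [0.4849, -0.1104, 0.0443]
eef_rot: [179.8, 0.0, -38.5]
wrist_force: [-6.8, -10.2, 3.8]
finger_gap: -0.0001
```

```bash
python3 look.py wrist w8 0 512 0 384 1.5625; python3 look.py top t8 150 350 105 265 3.7
```

```text
27.6 [ 0.4849 -0.1104  0.0443] [ 1.7977e+02  4.0000e-02 -3.8490e+01] [ -6.83 -10.23   3.82]
27.65 [ 0.4849 -0.1104  0.0443] [ 1.7977e+02  4.0000e-02 -3.8490e+01] [ -6.68 -10.44   4.6 ]
```

View pics/w8.png

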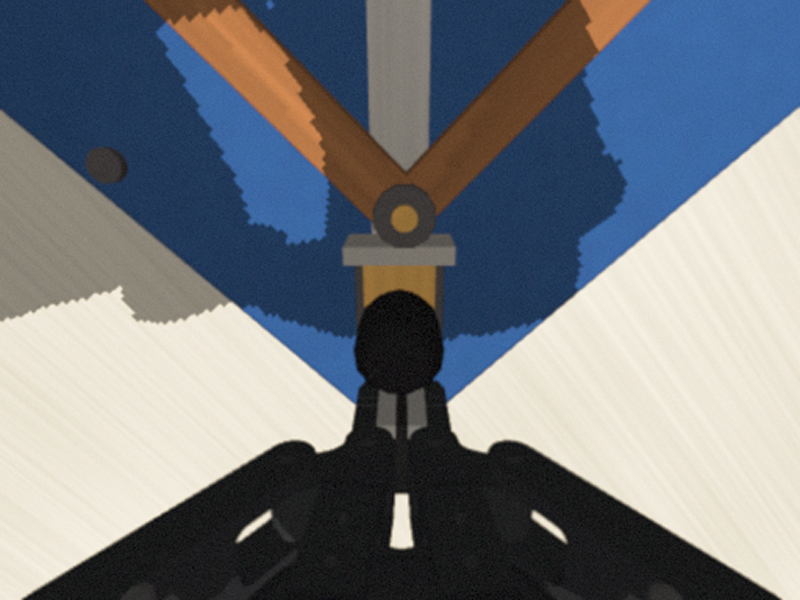

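View pics/t8.png

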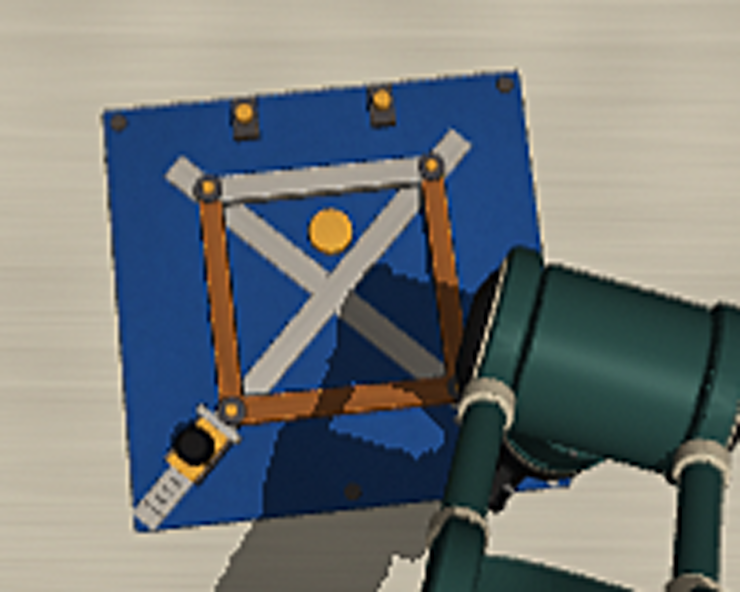

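```bash
cat > lat.py <<'E'
import pickle,sys
from h import *
s,p=pickle.load(open(sys.argv[1]+".pkl","rb")); T=tool_T(s); c2w=T@p["mount"]
im=p["frame"].astype(float); hsv=cv2.cvtColor(p["frame"],cv2.COLOR_RGB2HSV)
def tool(uv,z): return (np.linalg.inv(T)@np.r_[atz(p,[uv],z,c2w)[0],1])[:3]*1000
# gold of pin: inside window
r0,r1,c0,c1=map(int,sys.argv[2:6])
H=hsv[r0:r1,c0:c1]; m=((H[...,1]>110)&(H[...,0]>12)&(H[...,0]<32)&(H[...,2]>60)).astype(np.uint8)
n,l,st,ce=cv2.connectedComponentsWithStats(m); 
for i in range(1,n):
    if st[i,4]>15: print("gold",st[i],ce[i]+[c0,r0],"tool mm",tool(ce[i]+[c0,r0],.043).round(2))
# pin dark disc rather: saturation profile rows of jaw + rule
g=im.sum(2)
def edges(row,a,b,halfh=1):
    pr=g[row-halfh:row+halfh+1,a:b].mean(0); pr=cv2.GaussianBlur(pr[None],(0,0),.8)[0]; d=np.gradient(pr)
    out=[]
    for sg in(1,-1):
        k=np.argmax(sg*d); y=sg*d[k-1:k+2]; o=.5*(y[0]-y[2])/(y[0]-2*y[1]+y[2]); out.append(a+k+o)
    return out
for row,z,a,b in eval(sys.argv[6]):
    e=edges(row,a,b); print("row",row,np.round(e,2),"mid tool",[tool((x,row),z).round(2) for x in e][0][0],[tool((x,row),z).round(2) for x in e][1][0],"mid",np.mean([tool((x,row),z)[0] for x in e]).round(2))
E
for w in w7 w8; do echo $w; python3 lat.py $w 115 160 225 300 "[(162,.040,205,305),(164,.040,205,305),(166,.038,205,305),(60,.017,225,285),(30,.017,225,285),(15,.017,225,285),(80,.017,225,285)]"; done
```

```text
w7
gold [  1   0  74  27 538] [261.93494424 122.03345725] tool mm [  2.27 -67.63   1.14]
gold [ 37  16  17  18 248] [270.09677419 139.10887097] tool mm [  6.21 -59.62   1.15]
row 162 [218.68 291.  ] mid tool -19.16 16.95 mid -1.1
row 164 [218.77 290.96] mid tool -19.15 16.98 mid -1.09
row 166 [218.89 290.84] mid tool -19.4 17.19 mid -1.1
row 60 [235.12 274.1 ] mid tool -11.34 8.85 mid -1.24
row 30 [234.3  274.65] mid tool -11.42 8.85 mid -1.28
row 15 [233.92 274.92] mid tool -11.44 8.85 mid -1.29
row 80 [242.08 273.85] mid tool -7.89 8.91 mid 0.51
w8
gold [  0   0  33  23 297] [236.30639731 122.80808081] tool mm [ -9.73 -67.29   1.  ]
gold [ 34   0  41  21 283] [281.16254417 121.19081272] tool mm [ 11.25 -68.03   0.98]
gold [ 25  16  18  18 252] [258.38888889 139.55952381] tool mm [  0.63 -59.43   1.03]
row 162 [218.78 291.09] mid tool -19.1 16.99 mid -1.05
row 164 [218.99 291.03] mid tool -19.03 17.0 mid -1.02
row 166 [218.93 290.89] mid tool -19.36 17.21 mid -1.08
row 60 [235.25 274.5 ] mid tool -11.26 9.05 mid -1.1
row 30 [234.62 274.89] mid tool -11.24 8.96 mid -1.14
row 15 [234.13 274.98] mid tool -11.32 8.87 mid -1.23
row 80 [235.77 274.02] mid tool -11.22 8.99 mid -1.11
```

Request:
servo_tool:
  plan: [1, 0, -0.04, 0, 0, 0, 0, 1, 0, -0.04, 0, 0, 0, 0, 1, 0, -0.04, 0, 0, 0, 0, 1, 0, 0, 0, 0, 0, 0]

```text
clock: 28.2
tool_pos: [0.4856, -0.1095, 0.0442]
eef_rot: [179.8, 0.0, -38.5]
wrist_force: [-7.3, -9.2, 4.0]
finger_gap: -0.0001
```

```bash
python3 look.py wrist w9 0 512 0 384 1.5625;  python3 lat.py w9 125 160 235 285 "[(162,.040,205,305),(164,.040,205,305),(30,.017,225,285),(80,.017,225,285)]"
```

```text
28.2 [ 0.4856 -0.1095  0.0442] [ 1.7977e+02  5.0000e-02 -3.8500e+01] [-7.32 -9.24  3.98]
gold [ 0  0  6 12 23] [236.34782609 128.60869565] tool mm [ -9.77 -64.6    0.98]
gold [37  0 13 11 70] [278.77142857 128.41428571] tool mm [ 10.21 -64.69   0.96]
gold [ 13   6  17  18 245] [255.88571429 139.62857143] tool mm [ -0.57 -59.4    0.99]
row 162 [218.84 291.09] mid tool -19.06 16.99 mid -1.04
row 164 [219.   290.96] mid tool -19.02 16.96 mid -1.03
row 30 [234.59 274.92] mid tool -11.25 8.97 mid -1.14
row 80 [235.65 274.02] mid tool -11.28 8.99 mid -1.14
```

Request:
servo_tool:
  plan: [1, 0, -0.02, 0, 0, 0, 0, 1, 0, -0.02, 0, 0, 0, 0, 1, 0, 0, 0, 0, 0, 0]

```text
clock: 28.62
tool_pos: [0.4859, -0.1092, 0.0442]
eef_rot: [179.8, 0.0, -38.5]
wrist_force: [-7.4, -9.0, 4.4]
finger_gap: 0.0001
```

```bash
python3 look.py wrist w10 0 512 0 384 1.5625;  python3 lat.py w10 128 160 240 275 "[(162,.040,205,305),(164,.040,205,305),(30,.017,225,285),(80,.017,225,285)]"
```

```text
28.625 [ 0.4859 -0.1092  0.0442] [ 1.7977e+02  4.0000e-02 -3.8490e+01] [-7.4  -8.95  4.44]
gold [  7   3  18  18 251] [255.12749004 139.60159363] tool mm [ -0.93 -59.41   1.01]
row 162 [218.8  291.09] mid tool -19.08 16.99 mid -1.05
row 164 [218.95 290.93] mid tool -19.05 16.95 mid -1.05
row 30 [234.6  274.97] mid tool -11.25 9.0 mid -1.12
row 80 [235.83 274.02] mid tool -11.18 8.99 mid -1.1
```

Request:
servo_tool:
  plan: [1, 0, 0.1, 0, 0, 0, 0, 1, 0, 0.3, 0, 0, 0, 0, 1, 0, 0.5, 0, 0, 0, 0, 1, 0, 0.5, -1, 0, 0, 0, 1, 0, 0, -5, 0, 0, 0, 1, 0, 0, -5.5, 0, 0, 0, 1, 0, -4.6, 0, 0, 0, 0, 1, 0, -4.6, 0, 0, 0, 0, 1, 0, -4.6, 0, 0, 0, 0, 1, 0, -4.6, 0, 0, 0, 0]

```text
clock: 29.92
tool_pos: [0.5945, 0.0267, 0.1604]
eef_rot: [-179.9, -0.1, -38.6]
wrist_force: [-0.4, -0.5, 1.1]
finger_gap: -0.0001
```

Request:
servo_tool:
  plan: [1, 0, 0, 0, 0, 0, -0.181, 1, 0, 0, 0, 0, 0, -0.181, 1, 0, 0, 0, 0, 0, -0.181, 1, 0, 0, 0, 0, 0, -0.181, 1, 0, 0, 0, 0, 0, -0.181, 1, 0, 0, 0, 0, 0, -0.181, 1, 0, 0, 0, 0, 0, -0.181, 1, 0, 0, 0, 0, 0, -0.181, 1, 0, 0, 0, 0, 0, -0.181, 1, 0, 0, 0, 0, 0, -0.181, 1, 0, 0, 0, 0, 0, -0.181, 1, 0, 0, 0, 0, 0, -0.181, 1, 0, 0, 0, 0, 0, -0.181, 1, 0, 0, 0, 0, 0, 0, 1, 0, 0, 0, 0, 0, 0]

```text
clock: 31.8
tool_pos: [0.5935, 0.0254, 0.1597]
eef_rot: [180.0, -0.0, 96.1]
wrist_force: [-0.6, -0.6, 0.5]
finger_gap: -0.0002
```

```bash
python3 look.py wrist w11 0 512 0 384 1.5625
```

```text
31.8 [0.5935 0.0254 0.1597] [ 1.7997e+02 -1.0000e-02  9.6080e+01] [-0.59 -0.62  0.45]
```

View pics/w11.png

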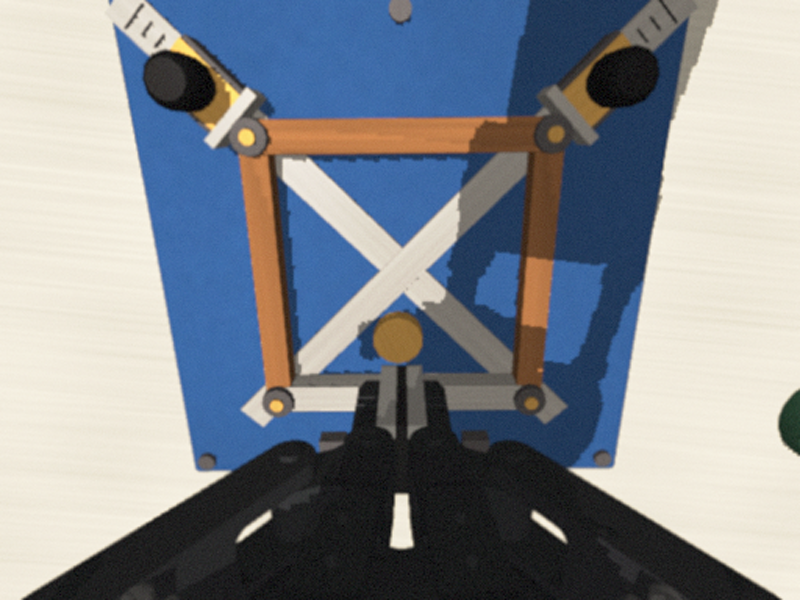

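```bash
cat > diag.py <<'E'
import pickle,sys
from h import *
s,p=pickle.load(open(sys.argv[1]+".pkl","rb")); T=tool_T(s); c2w=T@p["mount"]
hsv=cv2.cvtColor(p["frame"],cv2.COLOR_RGB2HSV); rgb=p["frame"].astype(float)
f=1.5625; P={}
for n,(u,v) in dict(nr=(247,137),nl=(556,133),fr=(277,404),fl=(531,402)).items():
    u,v=u/f,v/f
    m=((hsv[...,0]>17)&(hsv[...,0]<32)&(hsv[...,1]>100)).astype(float); vv,uu=np.mgrid[:384,:512]
    m*=((uu-u)**2+(vv-v)**2<8**2)
    n_,l,st,ce=cv2.connectedComponentsWithStats(m.astype(np.uint8)); i=1+np.argmax(st[1:,4])
    a=ce[i]
    # dark ring fit: hough-free, gray-level circle
    P[n]=atz(p,[a],.043,c2w)[0]; print(n,st[i,4],a.round(2)*f,P[n].round(4))
d=lambda a,b:np.linalg.norm(P[a]-P[b])*1000
print("left",d("nl","fr"),"right",d("nr","fl"),"near",d("nl","nr"),"far",d("fl","fr"),"sides",d("nl","fl"),d("nr","fr"))
y=(P["fl"]-P["fr"]);y/=np.linalg.norm(y); print("theta",np.degrees(np.arctan2(-y[0],y[1])),"s",((P["nl"]+P["nr"]-P["fl"]-P["fr"])/2)@y*1000,"ctr",sum(P.values())/4)
E
python3 diag.py w11
python3 - <<'E'
import cv2
a=cv2.imread("pics/w11.png"); 
cv2.imwrite("pics/w11z.png",cv2.resize(cv2.hconcat([a[0:160,100:290],a[0:160,515:705]]),None,fx=2.1,fy=2.1))
E
```

```text
nr 88 [246.453125 136.5     ] [ 0.5223 -0.0622  0.043 ]
nl 66 [554.96875 133.03125] [0.5035 0.0971 0.043 ]
fr 42 [276.046875 405.203125] [ 0.6822 -0.0436  0.043 ]
fl 35 [530.765625 402.28125 ] [0.663  0.1159 0.043 ]
left 227.4274018197 right 227.0128500624799 near 160.38337745269263 far 160.68659094927477 sides 160.55590871773566 161.050255714554
theta 6.877795572962215 s 0.540452760343155 ctr [0.59275993 0.02681308 0.043     ]
```

View pics/w11z.png

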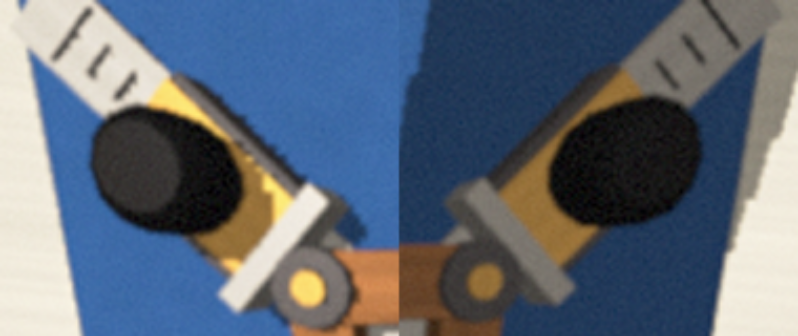

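```bash
cat > diag2.py <<'E'
import pickle,sys
from h import *
def run(name,pts,f,getc,thin):
    o=pickle.load(open(name+".pkl","rb")); s,p=o if isinstance(o,tuple) else (None,o)
    c2w=np.linalg.inv(p["camera_from_world"]) if "camera_from_world" in p else tool_T(s)@p["mount"]
    w=p["frame"].astype(float); w=w[...,0]-w[...,2]; vv,uu=np.mgrid[:384,:512]; P={}
    for n,(u,v) in pts.items():
        u,v=getc(u,v)
        for _ in range(8):
            m=(uu-u)**2+(vv-v)**2<thin**2; ww=np.clip(w-np.percentile(w[m],25),0,None)*m; u=(ww*uu).sum()/ww.sum(); v=(ww*vv).sum()/ww.sum()
        P[n]=atz(p,[(u,v)],.043,c2w)[0]; print(n,round(u,2),round(v,2),P[n].round(4))
    d=lambda a,b:np.linalg.norm(P[a]-P[b])*1000
    y=(P["fl"]-P["fr"]);y/=np.linalg.norm(y)
    print("left",d("nl","fr"),"right",d("nr","fl"),"near",d("nl","nr"),"far",d("fl","fr"),"sides",d("nl","fl"),d("nr","fr"),"s",((P["nl"]+P["nr"]-P["fl"]-P["fr"])/2)@y*1000)
if __name__=="__main__":
    for t in (7,8,9): run("w11",dict(nr=(247,137),nl=(556,133),fr=(277,404),fl=(531,402)),1,lambda u,v:(u/1.5625,v/1.5625),t)
    run("t4",dict(nl=(243,409),nr=(471,384),fl=(208,188),fr=(431,165)),1,lambda u,v:(150+u/3.7,105+v/3.7),4)
E
python3 diag2.py
```

```text
nr 157.3 87.42 [ 0.5223 -0.0625  0.043 ]
nl 355.38 85.41 [0.5037 0.0973 0.043 ]
fr 176.52 259.35 [ 0.6823 -0.0437  0.043 ]
fl 339.7 257.79 [0.6634 0.116  0.043 ]
left 227.5154769834376 right 227.53295288172652 near 160.90921449422984 far 160.8754450796477 sides 160.72470855140713 161.026435763015 s 0.1385057481653626
nr 157.28 87.41 [ 0.5223 -0.0626  0.043 ]
nl 355.38 85.41 [0.5037 0.0973 0.043 ]
fr 176.46 259.38 [ 0.6823 -0.0438  0.043 ]
fl 339.72 257.79 [0.6634 0.116  0.043 ]
left 227.58575321531512 right 227.55626483540365 near 160.9271214203594 far 160.9539159734522 sides 160.72047254030508 161.06668663245276 s 0.19388880532165917
nr 157.28 87.41 [ 0.5223 -0.0626  0.043 ]
nl 355.37 85.4 [0.5037 0.0973 0.043 ]
fr 176.35 259.4 [ 0.6823 -0.0439  0.043 ]
fl 339.82 257.81 [0.6634 0.1162 0.043 ]
left 227.6768151308513 right 227.65268734804977 near 160.92794529596725 far 161.16770351492465 sides 160.74888629311687 161.08884059041654 s 0.18675610404629997
nl 215.84 213.92 [0.508 0.085 0.043]
nr 275.07 207.03 [ 0.5273 -0.067   0.043 ]
fl 205.58 155.37 [0.6625 0.1157 0.043 ]
fr 266.5 149.4 [ 0.6806 -0.0446  0.043 ]
left 215.89008717904647 right 227.33315444690803 near 153.25205034672535 far 161.35995359558774 sides 157.5207236621041 154.9938419322483 s -9.081436540026226
```

Run:
```python
from h import *
import pickle
s,p=pickle.load(open("w11.pkl","rb")); c2w=tool_T(s)@p["mount"]
g=p["frame"].astype(float).sum(2).astype(np.float32)
th=np.radians(6.75)
for n,c,a in (("R",(.5223,-.0625),45),("L",(.5037,.0973),-45)):
    u=np.array([np.cos(th+np.radians(a)),np.sin(th+np.radians(a))])
    t=np.arange(6,22,.25)/1000; P=np.c_[np.array(c)-t[:,None]*u,np.full(len(t),.0405)]
    q=proj(p,P,c2w).astype(np.float32); v=cv2.remap(g,q[:,0][None],q[:,1][None],cv2.INTER_LINEAR)[0]
    print(n,[(round(float(x*1000),1),int(y)) for x,y in zip(t[::2],v[::2])])
```

```text
R [(6.0, 352), (6.5, 347), (7.0, 343), (7.5, 346), (8.0, 358), (8.5, 371), (9.0, 419), (9.5, 504), (10.0, 599), (10.5, 666), (11.0, 683), (11.5, 688), (12.0, 688), (12.5, 689), (13.0, 688), (13.5, 688), (14.0, 683), (14.5, 669), (15.0, 598), (15.5, 506), (16.0, 405), (16.5, 331), (17.0, 317), (17.5, 311), (18.0, 313), (18.5, 315), (19.0, 313), (19.5, 311), (20.0, 316), (20.5, 314), (21.0, 312), (21.5, 320)]
L [(6.0, 179), (6.5, 173), (7.0, 167), (7.5, 171), (8.0, 176), (8.5, 186), (9.0, 212), (9.5, 266), (10.0, 322), (10.5, 342), (11.0, 361), (11.5, 353), (12.0, 349), (12.5, 348), (13.0, 349), (13.5, 351), (14.0, 352), (14.5, 348), (15.0, 344), (15.5, 336), (16.0, 327), (16.5, 322), (17.0, 316), (17.5, 316), (18.0, 314), (18.5, 313), (19.0, 316), (19.5, 311), (20.0, 313), (20.5, 317), (21.0, 316), (21.5, 322)]
```

```bash
python3 -c "
from station import robot
print(robot.read_state()['clock']); print(robot.job_done())"
```

```text
31.85
the job is handed in; nothing more can be done
None
```

The frame is squared and the job was handed in at 31.85 s. Both slides are touching their corners and the arm is clear of everything.

- **Left slide:** I brought it up to its corner by the knob and held it there at about 6.5–7.5 N on the knob, so about 5 N at the jaw, for over a second. The frame did not move in the pictures.
- **Right slide:** I did the same at about 7 N on the knob for over a second. Again the frame did not move.
- **Comparison:** the left diagonal measured about 219 mm and the right about 233 mm, so the right was the longer one. I pushed the right slide about 7.4 mm further in at 12–13 N, and the left slide was pushed back with it.

**Last checks**
- **Diagonals:** 227.5 to 227.6 mm on both, equal to about 0.03 mm. The absolute value is about 1.2 mm above the nominal 226.3 mm, which fits the camera's scale tolerance.
- **Right pin:** it sits within 0.1 mm of its rule's centreline.
- **Jaws:** the jaw edge shows at the same distance from its pin on both sides, about 9.6 mm for a 10 mm pin radius, so both are touching with the same reading.
- **Other gauges:** I touched none of them. Disc A was in place in the last picture, but I did not re-check the positions of the others.

**Disagreements:** a cruder pin detection on the same last picture gave diagonals differing by 0.4 mm, and the finer one replaced it. I compared the readings through the diagonals and jaw positions. I did not read the rule marks directly.

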